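# Open the ingredient bin and hang its scoop

### The arm

A 6-joint arm with a two-finger parallel gripper is mounted at the origin on the work surface. World frame = base frame: x ahead of the robot, y to its left, z up, the work surface at z = 0. Lengths are in m, angles in rad, forces in N, time in s.
With the tool pointing down it reaches from about 0.4 to 0.825 m from the base axis. Payload 7 kg.
Tool frame: the origin (TCP) lies on the centre line of the jaws, within the pads' length; the fingertips stand 22 mm ahead of it and the grasp point (between the pads) lies 3 mm ahead of it; z points along the fingers, y is the line along which they close (so a half turn about z gives the same grasp; the last joint's range is limited). The gripper opens to 88 mm and grips with 3 to 60 N. Pads are 19 mm wide; open, the fingers measure 130 mm over their backs; the gripper's body (78 mm by 193 mm) begins 47 mm behind the grasp point.
Start: joints at [1.497, 0.359, 0.012, 0, -1.224, -0.288], TCP at [0.239, 0.631, 0.249] pointing down, gripper open.
Joint ranges: [-3.07, 3.07], [-1.43, 2.12], [-1.02, 1.25], [-3.03, 1.67], [-3.05, -0], [-3.03, 3.03]. Speed limits (rad/s): [2.39, 2.39, 3.01, 3.14, 3.14, 3.14].

### API

Orientations are given as [roll, pitch, yaw] about the fixed x, y, z axes, in that order (R = Rz(yaw) Ry(pitch) Rx(roll)).
In Python, from station import monitor, viewer, order gives the robot as it stands. The module is installed in compiled form; this text tells all that it offers.
- The arm moves only by the tool servo_tool, never from a script. Its argument "targets" is a list of rows, each an object with "angular": the turn, a rotation vector about the tool's x, y, z in degrees, a list of three; "xyz": the shift along the tool's x, y, z in cm, a list of three; "claw": the finger opening in cm, from 0 to 8.76. A call has 1 to 20 rows; each row shifts and turns the commanded pose from where the row before left it, along the tool's axes as they then stand; what a row does not reach is not made up. A row lasts 1/10 s, in which the tool goes at most 50 mm and 8.59 degrees, less where a joint would pass 70% of its speed; a pose out of reach is approached as far as the arm can. A call is refused whole if a number of a shift passes 5 or a number of a turn 8.59, either way. A call with a gripper value outside its range is refused whole. The fingers move at their own pace and stop on an object; "force" is the grip in N (left out, the last holds). Time passes only in rows, so rows that do not move let the fingers close. It gives the time, the measured TCP pose, the force, the opening and the grip force at its end, in the units of the state.
- monitor.get_state(): the state, without advancing time (a new reading comes with each control period).
- viewer.grab_frame(name): name is "side" or "top"; returns a dict with "color" (400x640x3 uint8, blue, green, red), "fovy" (degrees; the focal length in pixels is half the picture's height over the tangent of half this angle, whatever the lens; pixels are square), "cx", "cy" (the principal point, pixels), "k1" (the pictures are not rectified: a ray, as slopes to the right and down, at radius r is drawn at 1 + k1 r^2 times it, then the intrinsics apply), "R" (3x3) and "t" (3): a world point X has camera coordinates R X + t. Camera axes: x right, y down, z forward; pixel columns grow to the right and rows downward; lengths in m; the calibration is good to about 2 mm. A picture is of the moment at which its call begins. There is no depth.
- order.job_done(): hands the job in; it is judged then, once.
The state is a dict: "t": time; "q": joint angles; "qd": joint speeds; "joint_efforts": joint torques, N m; "eef_pos": TCP position; "ee_rot": TCP orientation; "force": force on the tool from outside, world axes, zero at the start; "moment": the same for the moment, N m; "width": finger opening in m; "gripper_force": force on a finger pad.
Only numpy, scipy, OpenCV 4.12 (cv2) and the standard library are available. Lean on these libraries where they do the work, as an engineer would, in place of code of your own. Each camera call takes 0.05 s, during which the arm holds its last target. There are 200 camera calls.

### The job

Set the ingredient bin up for baking: lift the front of its sliding lid over the catch and slide the lid back until it drops into its hold-open notch and lies flat there. Then take the scoop off the draining caddy and hang it by its own hook over the bin's front lip, bowl outside, without letting it fall, and leave the other things on the counter where they are.

Things in the scene. Friction and masses are not known exactly. Their poses are not given: they have to be found in the camera images.
- bin: Fixed white ingredient bin, 320 long (x), 164 wide, 150 mm high. Origin: centre of underside; +x from its front to its rear. Rim top z = 150: flat rails along both sides (|y| 70-92, 4 thick, overhanging outward). Rear half has a fixed cover level with the rim; the front half is the mouth, shut by the sliding lid.
- bin_land (a point): Catch that holds the lid shut: steep front end (bin x = -145, z = 150, midway between the sides) of a 6 mm high land on each rail (|y| 81-88). The shut rib is just in front of it, at about x = -150; corner end stops at x = -156. The land runs back, level, to the hold-open notch.
- bin_notch (a point): Only the middle of where the hold-open notch may be (bin x = -44, z = 150). It is set differently on each bin: the seated rib is at x = -72 to -16 (lid travel 78-134 mm), so feel for it. Notch: a gap 12 mm long in the lands, 6 mm down to rail level; the land goes on behind it. Riding loose on the land, the rib falls in by its own weight and jams there; held up, it passes over.
- bin_lip (a point): Middle of the top edge of the bin's front wall (bin x = -158, z = 150 mm). The wall is 4 mm thick, plain and straight; its edge is free for |y| below 75 mm once the lid is open; its outer face is flat, down to 6 mm above the table.
- lid: Loose grey sliding lid, 150 long (x, same way as the bin's), 194 wide, 0.26-0.49 kg. Origin: its centre, at the underside of rib and feet (bin z = 150 when flat); plate 17-20 mm above. Skirts guide it outside the rails. Rear feet (x = 68) have toes under the rails, 3 mm play: the rear cannot lift, so raise the front and it pivots there. Sliding takes under 4 N.
- lid_handle (a point): Centre of the lid's handle: round steel bar 13 mm thick, 100 mm long along the lid's y, on posts at its ends; at x = -55, z = 54 mm in the lid's frame, with 27 mm clear under the bar. Lifting it 10 mm raises the rib 11 mm.
- lid_rib (a point): Middle of the underside of the lid's full-width front rib (lid x = -70, 6 mm thick, square edges). 150 mm above the table when seated, shut or open; 156 riding on the land. It must be up over 6 mm to get out of its seat. Pushing without lifting only jams it.
- caddy: Fixed square steel draining caddy, 120 x 120 mm, 150 mm high, wall 4 mm, origin at the centre of its underside. The scoop hangs on the outside of its +x wall at the start. Two short rods stand inside, ending below or at its rim.
- scoop: Loose aluminium scoop, 195 long, 0.15-0.25 kg, hanging upright by its hook on the caddy. Origin: underside of the hook's crown, at rim height (150 mm) when hung. z up the handle; +x from bowl to hook tongue, into the container. Hook 24 mm wide (y), clear gap x = -6 to +6, crown and tongue 3 thick, tongue 29 deep, its tip bent away to x = 12.
- scoop_grip (a point): Spot to grip in the scoop's handle (scoop x = -8, z = +42 mm). The handle is an upright bar, 14 mm (x) by 22 mm (y), from z = 3 to 70 mm.
- scoop_bowl (a point): Middle of the scoop's bowl (scoop x = -20, z = -80 mm). Bowl: flat-backed, 60 mm wide (y), z = -33 to -125 mm, x = -6 to -45 mm, open downward.
- orange: loose orange, about 84 mm across; a bystander to leave where it is.
- lemon: loose lemon, 90 mm long; a bystander to leave where it is.
- lime: loose lime, 64 mm long; a bystander to leave where it is.
- zester: rasp zester with a black handle, 320 mm long, lying across the white plate; a bystander to leave where it is.
- reamer: white ceramic citrus reamer, 110 mm across, 64 mm high; a bystander to leave where it is.
- jar: closed glass jar, 84 mm across, 120 mm high; a bystander to leave where it is.
- bowl: steel mixing bowl, 170 mm across, 70 mm high; a bystander to leave where it is.
Things that resemble listed ones, but are neither listed nor needed, are in the scene too. There is more than one size of the scoop; the job needs the largest.

How it is judged:
By the outcome, as a careful person would: the job done as asked, in the order asked, and still so for the second after the job is handed in, with the robot touching nothing.
It also fails if it takes over 72 s, if anything falls off the work surface, if the arm or the gripper's body presses on something with over 40 N, if the wrist force passes 120 N, or if a joint passes its speed limit or range.

## Working session

There is one attempt and no reset: what is moved stays moved. The work goes in short steps, Python scripts to look and compute and a tool call to move; the robot and the scene stay as the last step left them, time stands still between calls to the robot, and variables do not carry over. Pictures are saved under pics/ and viewed, at most 10 in all, crops included, and the job is handed in when it is done.

Besides the shell and the picture viewer there is one more tool, called after "Call:" by a JSON object that holds its "api" and its "payload". servo_tool: Moves the arm, as the interface text tells. Its arguments: {"type":"object","properties":{"targets":{"type":"array"},"force":{"type":"number"}},"required":["targets"]}

```bash
mkdir -p pics; cat > h.py <<'E'
import numpy as np, cv2
from station import monitor, viewer, order
def grab(n,save=None):
    f=viewer.grab_frame(n)
    if save: cv2.imwrite('pics/'+save,f['color'])
    return f
def K(f):
    h,w=f['color'].shape[:2]; fl=h/2/np.tan(np.radians(f['fovy'])/2)
    return np.array([[fl,0,f['cx']],[0,fl,f['cy']],[0,0,1.]]),np.array([f['k1'],0,0,0,0.])
def proj(f,X):
    k,d=K(f); r,_=cv2.Rodrigues(np.array(f['R']))
    return cv2.projectPoints(np.array(X,float).reshape(-1,3),r,np.array(f['t'],float),k,d)[0].reshape(-1,2)
def ray(f,uv):
    k,d=K(f); s=cv2.undistortPoints(np.array(uv,float).reshape(-1,1,2),k,d).reshape(-1,2)
    R=np.array(f['R']);return -R.T@np.array(f['t']),np.c_[s,np.ones(len(s))]@R
def onz(f,uv,z):
    c,d=ray(f,uv); return c+d*((z-c[2])/d[:,2])[:,None]
def tri(f,u,g,v):
    c,d=ray(f,u);e,b=ray(g,v);d=d[0];b=b[0]
    s=np.linalg.lstsq(np.c_[d,-b],e-c,rcond=None)[0];p=c+d*s[0];q=e+b*s[1];return (p+q)/2,np.linalg.norm(p-q)
E
python3 - <<'E'
from h import *
for n in('top','side'):
    f=grab(n,n+'0.png');print(n,f['fovy'],f['k1'],-np.array(f['R']).T@f['t'],np.round(f['R'],2).tolist())
s=monitor.get_state();print(s)
E
```

```text
top 51.77870311127159 -0.029671030096225008 [0.25875714 0.07967309 1.58961557] [[0.01, -1.0, 0.01], [-0.98, -0.02, -0.18], [0.18, -0.01, -0.98]]
side 51.77288585349954 -0.0458072431462371 [ 0.4532525  -0.64032805  1.00261275] [[1.0, -0.06, 0.0], [-0.04, -0.77, -0.63], [0.04, 0.63, -0.77]]
{'t': 0.1, 'q': array([ 1.49709226e+00,  3.59311382e-01,  1.11312439e-02, -3.14605811e-04,
       -1.22412950e+00, -2.88092966e-01]), 'qd': array([ 0.00109819, -0.00198775,  0.0016313 ,  0.00289478, -0.0001229 ,
       -0.00031734]), 'joint_efforts': array([-2.21846560e-03, -5.84167349e+01,  2.93753010e+01,  7.01553270e+00,
        1.01927086e-02, -5.61882530e-05]), 'eef_pos': array([0.23880011, 0.630891  , 0.24770941]), 'ee_rot': array([ 3.14005767e+00, -1.46434073e-04, -3.61904039e-01]), 'force': array([-0.06623495, -0.3321122 , -0.29845079]), 'moment': array([ 0.02790006,  0.00063425, -0.0280481 ]), 'gripper_force': 0.0, 'width': 0.08737447107542629}
```

View pics/top0.png

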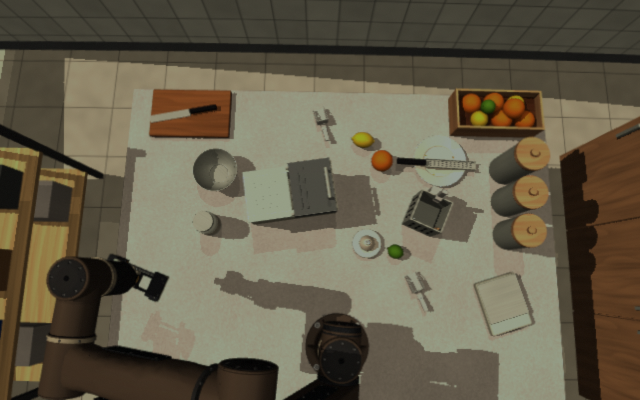

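View pics/side0.png

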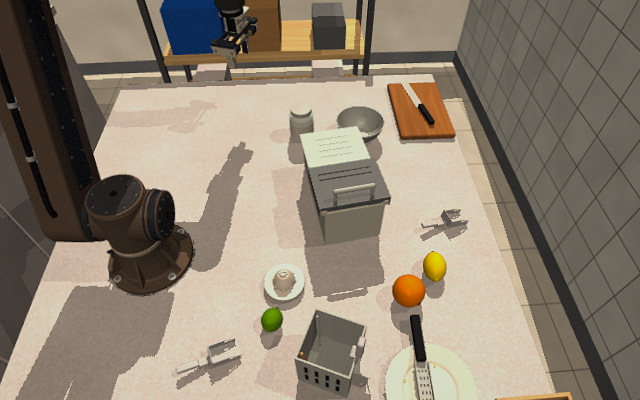

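Top: the bin is at (248–336, 158–222), with its front towards the right (−y) and the handle at (330,183). The caddy is at (427,212). Smaller scoops lie at (322,125) and (417,290). Side: the handle is at (355,192), the caddy at (333,350) and the hung scoop at about (360,345).

```bash
python3 - <<'E'
import cv2,numpy as np
a=cv2.imread('pics/top0.png');b=cv2.imread('pics/side0.png')
def c(i,x,y,w,h,W,H): return cv2.resize(i[y:y+h,x:x+w],(W,H),interpolation=cv2.INTER_CUBIC)
m=np.vstack([np.hstack([c(a,240,150,100,75,400,300),c(a,395,180,66,66,400,300) if 0 else c(a,390,180,80,60,400,300)]),np.hstack([c(b,295,125,100,120,400,300) if 0 else c(b,290,120,120,90,400,300),c(b,280,305,120,90,400,300)])])
cv2.imwrite('pics/m.png',m)
E
```

```text
(no output)
```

View pics/m.png

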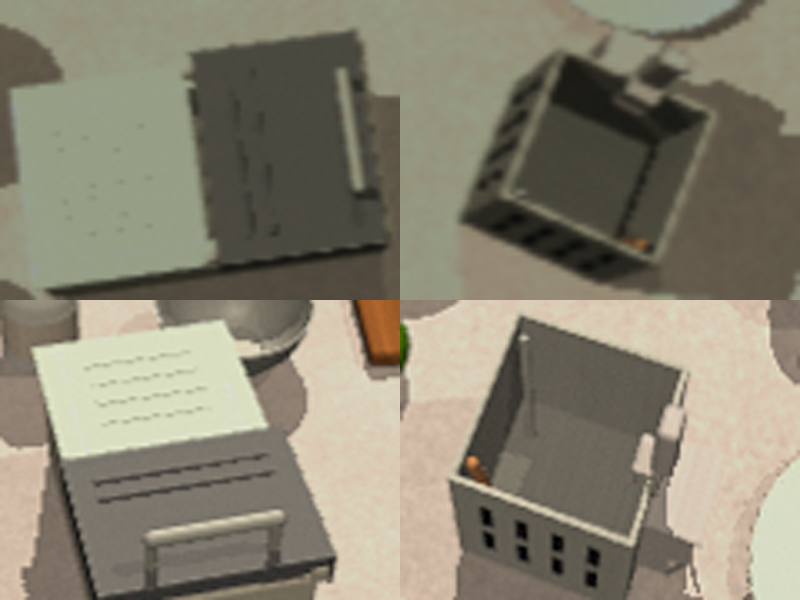

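```bash
cat > m1.py <<'E'
from h import *
np.set_printoptions(precision=4,suppress=True)
f=grab('top');g=grab('side')
def T(n,u,v): p,e=tri(f,u,g,v);print(n,p,round(e*1000,1));return p
a=T('bar+x',[325.6,167.8],[374.9,185.4]);b=T('bar-x',[329.6,197.3],[335,191.4]);print('bar yaw',np.degrees(np.arctan2(*(a-b)[1::-1])),np.linalg.norm(a-b))
T('rearcov+x',[243,172],[357,126.6]);T('rearcov-x',[249.5,221],[300,134])
print('lid front',onz(f,[[329.3,158],[336.3,210.8]],.17),'rear',onz(f,[[287.5,163],[293.8,216.3]],.17))
C=[T('c',u,v) for u,v in [([422,190.4],[366.1,326.6]),([452.6,203],[349.6,378.5]),([441,232.6],[295.6,358.4]),([411,219],[326,310.4])]]
C=np.array(C);print(C.mean(0),np.linalg.norm(C-np.roll(C,1,0),axis=1),[np.degrees(np.arctan2(*(C[(i+1)%4]-C[i])[1::-1])) for i in range(4)])
E
python3 m1.py; python3 - <<'E'
import cv2,numpy as np
a=cv2.imread('pics/top0.png');b=cv2.imread('pics/side0.png')
L=cv2.INTER_LANCZOS4
m=np.hstack([cv2.resize(a[180:230,420:460],(400,500),interpolation=L),cv2.resize(b[315:365,340:380],(400,500),interpolation=L)])
cv2.imwrite('pics/m2.png',m)
E
```

```text
bar+x [0.624  0.0543 0.2048] 3.4
bar-x [0.5199 0.0393 0.2054] 2.8
bar yaw 8.174895671026094 0.10525164093939159
rearcov+x [0.6152 0.3492 0.1511] 0.7
rearcov-x [0.437  0.3164 0.1585] 2.5
lid front [[0.6677 0.0408 0.17  ]
 [0.4776 0.0142 0.17  ]] rear [[0.6466 0.1893 0.17  ]
 [0.4558 0.1617 0.17  ]]
c [ 0.5633 -0.2952  0.1424] 3.9
c [ 0.5175 -0.4028  0.1479] 2.7
c [ 0.4106 -0.3567  0.1485] 2.8
c [ 0.4692 -0.2526  0.138 ] 23.7
[ 0.4902 -0.3268  0.1442] [0.1034 0.117  0.1163 0.12  ] [np.float64(-113.08839405311409), np.float64(156.69331012965986), np.float64(60.64113696870278), np.float64(-24.38764791242796)]
```

View pics/m2.png

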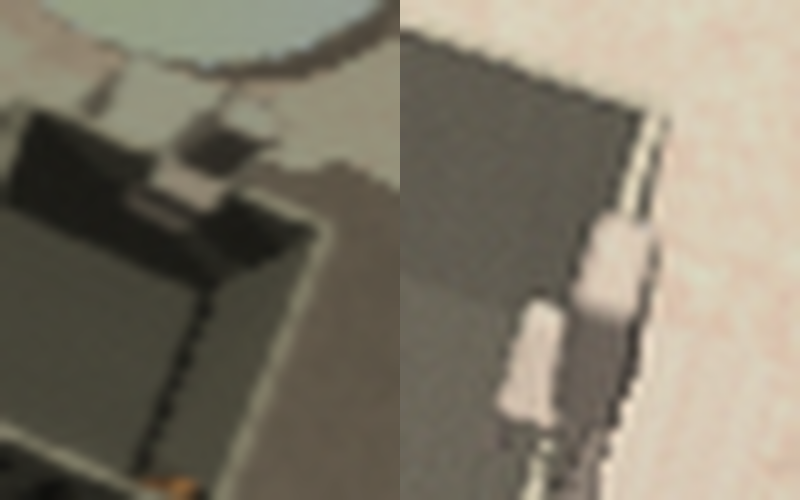

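The crops show the scoop's handle top at top (444.5,191) and side (362,341), with the crown at top (439,198.5). The bin yaw is about 98.1°, the handle is at about (0.572, 0.047, 0.205), and the caddy yaw is about −23.3°. Sizes and heights agree with what was given, so I'll move above the handle.

Call:
{"api": "servo_tool", "payload": {"targets": [{"angular":[0,0,-7.2],"xyz":[0,0,-1.2],"claw":6},{"angular":[0,0,-7.2],"xyz":[0,0,-1.2],"claw":6},{"angular":[0,0,-7.2],"xyz":[0,0,-1.2],"claw":6},{"angular":[0,0,-7.2],"xyz":[0,0,-1.2],"claw":6},{"angular":[0,0,0],"xyz":[1.55,3.9,0],"claw":6},{"angular":[0,0,0],"xyz":[1.55,3.9,0],"claw":6},{"angular":[0,0,0],"xyz":[1.55,3.9,0],"claw":6},{"angular":[0,0,0],"xyz":[1.55,3.9,0],"claw":6},{"angular":[0,0,0],"xyz":[1.55,3.9,0],"claw":6},{"angular":[0,0,0],"xyz":[1.55,3.9,0],"claw":6},{"angular":[0,0,0],"xyz":[1.55,3.9,0],"claw":6},{"angular":[0,0,0],"xyz":[1.55,3.9,0],"claw":6},{"angular":[0,0,0],"xyz":[1.55,3.9,0],"claw":6},{"angular":[0,0,0],"xyz":[1.55,3.9,0],"claw":6},{"angular":[0,0,0],"xyz":[1.55,3.9,0],"claw":6},{"angular":[0,0,0],"xyz":[1.55,3.9,0],"claw":6},{"angular":[0,0,0],"xyz":[1.55,3.9,0],"claw":6},{"angular":[0,0,0],"xyz":[1.55,3.9,0],"claw":6},{"angular":[0,0,0],"xyz":[1.55,3.9,0],"claw":6},{"angular":[0,0,0],"xyz":[1.55,3.9,0],"claw":6}]}}

```text
t: 2.2
eef_pos: [0.5726, 0.0466, 0.2966]
ee_rot: [-3.141, -0.0, 0.141]
force: [0.7, 0.8, 0.5]
width: 0.06
gripper_force: 0.0
```

```bash
cat >> h.py <<'E'
def to(X,yaw):
    "cm along tool axes to world X, and deg about tool z to yaw (deg); tool down"
    from scipy.spatial.transform import Rotation as Ro
    s=monitor.get_state();R=Ro.from_euler('xyz',s['ee_rot']).as_matrix()
    y=np.degrees(s['ee_rot'][2]);Rd=Ro.from_euler('xyz',[np.pi,0,np.radians(yaw)]).as_matrix()
    print('t',s['t'],'p',np.round(s['eef_pos'],4),'rpy',np.round(np.degrees(s['ee_rot']),2),'w',round(s['width'],4),'F',np.round(s['force'],1),'M',np.round(s['moment'],2),'gf',round(s['gripper_force'],1))
    d=np.array(X)-s['eef_pos'];print('shift now-axes cm',np.round(R.T@d*100,2),'after-yaw axes',np.round(Rd.T@d*100,2),'rotvec deg',np.round(np.degrees(Ro.from_matrix(R.T@Rd).as_rotvec()),2))
E
python3 -c "
from h import *
to([.571,.047,.208],8.1)"
```

```text
t 2.2 p [0.5726 0.0466 0.2966] rpy [-1.7999e+02 -1.0000e-02  8.0700e+00] w 0.06 F [0.7 0.8 0.5] M [ 0.11 -0.16  0.03] gf 0.0
shift now-axes cm [-0.15 -0.06  8.86] after-yaw axes [-0.15 -0.06  8.86] rotvec deg [-0.01 -0.01 -0.03]
```

Call:
{"api": "servo_tool", "payload": {"targets": [{"angular":[0,0,0],"xyz":[0,0,4],"claw":6},{"angular":[0,0,0],"xyz":[0,0,3],"claw":6},{"angular":[0,0,0],"xyz":[0,0,1.8],"claw":6},{"angular":[0,0,0],"xyz":[0,0,0],"claw":6},{"angular":[0,0,0],"xyz":[0,0,0],"claw":0.8},{"angular":[0,0,0],"xyz":[0,0,0],"claw":0.8},{"angular":[0,0,0],"xyz":[0,0,0],"claw":0.8},{"angular":[0,0,0],"xyz":[0,0,0],"claw":0.8},{"angular":[0,0,0],"xyz":[0,0,0],"claw":0.8},{"angular":[0,0,0],"xyz":[0,0,0],"claw":0.8}], "force": 20}}

```text
t: 3.2
eef_pos: [0.5721, 0.0483, 0.2088]
ee_rot: [-3.141, -0.0, 0.141]
force: [0.5, 0.0, -0.7]
width: 0.0175
gripper_force: 0.0
```

Call:
{"api": "servo_tool", "payload": {"targets": [{"angular":[0,0,0],"xyz":[0,0,0],"claw":0.8},{"angular":[0,0,0],"xyz":[0,0,0],"claw":0.8},{"angular":[0,0,0],"xyz":[0,0,0],"claw":0.8}]}}

```text
t: 3.5
eef_pos: [0.5721, 0.0481, 0.2088]
ee_rot: [3.141, -0.0, 0.141]
force: [0.0, -0.9, 2.7]
width: 0.0121
gripper_force: 20.0
```

Call:
{"api": "servo_tool", "payload": {"targets": [{"angular":[0,0,0],"xyz":[0,0,-0.3],"claw":0.8},{"angular":[0,0,0],"xyz":[0,0,-0.3],"claw":0.8},{"angular":[0,0,0],"xyz":[0,0,-0.3],"claw":0.8},{"angular":[0,0,0],"xyz":[0,0,-0.2],"claw":0.8},{"angular":[0,0,0],"xyz":[0,0,0],"claw":0.8}]}}

```text
t: 4.0
eef_pos: [0.5721, 0.0483, 0.2197]
ee_rot: [-3.142, -0.0, 0.141]
force: [-0.5, -0.4, -3.2]
width: 0.0119
gripper_force: 20.0
```

Call:
{"api": "servo_tool", "payload": {"targets": [{"angular":[0,0,0],"xyz":[0,-0.5,0],"claw":0.8},{"angular":[0,0,0],"xyz":[0,-0.8,0],"claw":0.8},{"angular":[0,0,0],"xyz":[0,-0.8,0],"claw":0.8},{"angular":[0,0,0],"xyz":[0,-0.8,0],"claw":0.8},{"angular":[0,0,0],"xyz":[0,-0.8,0],"claw":0.8}]}}

```text
t: 4.5
eef_pos: [0.5667, 0.0858, 0.2195]
ee_rot: [3.142, 0.0, 0.141]
force: [-0.6, -0.1, -3.7]
width: 0.0124
gripper_force: 20.0
```

Call:
{"api": "servo_tool", "payload": {"targets": [{"angular":[0,0,0],"xyz":[0,-0.8,0],"claw":0.8},{"angular":[0,0,0],"xyz":[0,-0.8,0],"claw":0.8},{"angular":[0,0,0],"xyz":[0,-0.8,0],"claw":0.8},{"angular":[0,0,0],"xyz":[0,-0.4,0],"claw":0.8},{"angular":[0,0,0],"xyz":[0,0,0],"claw":0.8}]}}

```text
t: 5.0
eef_pos: [0.5626, 0.1134, 0.2193]
ee_rot: [-3.141, 0.001, 0.141]
force: [-1.6, 0.6, -4.9]
width: 0.0124
gripper_force: 20.0
```

Call:
{"api": "servo_tool", "payload": {"targets": [{"angular":[0,0,0],"xyz":[0,0,0.3],"claw":0.8},{"angular":[0,0,0],"xyz":[0,0,0.2],"claw":0.8},{"angular":[0,0,0],"xyz":[0,0,0.1],"claw":0.8},{"angular":[0,0,0],"xyz":[0,0,0],"claw":0.8}], "force": 5}}

```text
t: 5.4
eef_pos: [0.5633, 0.1121, 0.2143]
ee_rot: [3.141, -0.001, 0.141]
force: [-1.6, -3.3, 3.5]
width: 0.0123
gripper_force: 5.0
```

Call:
{"api": "servo_tool", "payload": {"targets": [{"angular":[0,0,0],"xyz":[0,-0.2,0.1],"claw":0.8},{"angular":[0,0,0],"xyz":[0,-0.3,0.05],"claw":0.8},{"angular":[0,0,0],"xyz":[0,-0.3,0],"claw":0.8},{"angular":[0,0,0],"xyz":[0,-0.3,0],"claw":0.8}]}}

```text
t: 5.8
eef_pos: [0.5622, 0.1219, 0.2136]
ee_rot: [3.139, -0.002, 0.141]
force: [0.4, -7.5, 6.8]
width: 0.0124
gripper_force: 5.0
```

Call:
{"api": "servo_tool", "payload": {"targets": [{"angular":[0,0,0],"xyz":[0,-0.25,0],"claw":0.8},{"angular":[0,0,0],"xyz":[0,-0.25,0],"claw":0.8},{"angular":[0,0,0],"xyz":[0,-0.25,0],"claw":0.8}]}}

```text
t: 6.1
eef_pos: [0.5609, 0.1296, 0.2132]
ee_rot: [3.14, -0.001, 0.14]
force: [-0.8, -4.4, 0.4]
width: 0.0132
gripper_force: 5.0
```

Call:
{"api": "servo_tool", "payload": {"targets": [{"angular":[0,0,0],"xyz":[0,0,0.1],"claw":0.8},{"angular":[0,0,0],"xyz":[0,0,0],"claw":0.8}]}}

```text
t: 6.3
eef_pos: [0.5603, 0.1309, 0.2106]
ee_rot: [-3.141, 0.0, 0.141]
force: [0.8, -0.9, -1.9]
width: 0.0129
gripper_force: 5.0
```

Call:
{"api": "servo_tool", "payload": {"targets": [{"angular":[0,0,0],"xyz":[0,-0.2,0],"claw":0.8},{"angular":[0,0,0],"xyz":[0,-0.2,0],"claw":0.8}]}}

```text
t: 6.5
eef_pos: [0.5597, 0.1347, 0.2108]
ee_rot: [3.141, 0.001, 0.141]
force: [2.1, -8.4, -3.0]
width: 0.0127
gripper_force: 5.0
```

Call:
{"api": "servo_tool", "payload": {"targets": [{"angular":[0,0,0],"xyz":[0,-0.2,0],"claw":0.8},{"angular":[0,0,0],"xyz":[0,-0.2,0],"claw":0.8}]}}

```text
t: 6.7
eef_pos: [0.5593, 0.1375, 0.2109]
ee_rot: [3.139, 0.001, 0.141]
force: [2.9, -9.7, -2.5]
width: 0.0182
gripper_force: 5.0
```

Call:
{"api": "servo_tool", "payload": {"targets": [{"angular":[0,0,0],"xyz":[0,0.3,0.1],"claw":0.8},{"angular":[0,0,0],"xyz":[0,0,0.1],"claw":0.8},{"angular":[0,0,0],"xyz":[0,0,0],"claw":0.8}]}}

```text
t: 7.0
eef_pos: [0.5599, 0.1344, 0.2099]
ee_rot: [3.139, 0.0, 0.141]
force: [0.7, -10.3, 3.3]
width: 0.013
gripper_force: 5.0
```

Call:
{"api": "servo_tool", "payload": {"targets": [{"angular":[0,0,0],"xyz":[0,0,0],"claw":3},{"angular":[0,0,0],"xyz":[0,0,0],"claw":5},{"angular":[0,0,0],"xyz":[0,0,0],"claw":6},{"angular":[0,0,0],"xyz":[0,0,0],"claw":6}]}}

```text
t: 7.4
eef_pos: [0.5598, 0.1364, 0.2092]
ee_rot: [-3.141, -0.001, 0.141]
force: [0.1, -0.7, 0.4]
width: 0.0392
gripper_force: 0.0
```

Call:
{"api": "servo_tool", "payload": {"targets": [{"angular":[0,0,0],"xyz":[0,0,0],"claw":6},{"angular":[0,0,0],"xyz":[0,0,-1],"claw":6},{"angular":[0,0,0],"xyz":[0,0,-4],"claw":6},{"angular":[0,0,0],"xyz":[0,0,-4.5],"claw":6},{"angular":[0,0,0],"xyz":[0,3,-2],"claw":6},{"angular":[0,0,8],"xyz":[0,4.5,0],"claw":6},{"angular":[0,0,8],"xyz":[0,4.5,0],"claw":6},{"angular":[0,0,8],"xyz":[0,4.5,0],"claw":6},{"angular":[0,0,7.4],"xyz":[0,4.5,0],"claw":6}]}}

```text
t: 8.3
eef_pos: [0.5517, -0.0729, 0.3248]
ee_rot: [-3.141, -0.001, -0.413]
force: [0.4, -0.8, -0.3]
width: 0.0599
gripper_force: 0.0
```

```bash
cat > m2.py <<'E'
from h import *
np.set_printoptions(precision=4,suppress=True)
f=grab('top','t1.png');g=grab('side','s1.png')
def T(n,u,v): p,e=tri(f,u,g,v);print(n,p,round(e*1000,1));return p
T('scoop top',[444.5,191],[362,341])
c=np.array([.489,-.3265]);y=np.radians(-23.3);ex=np.array([np.cos(y),np.sin(y)]);ey=np.array([-ex[1],ex[0]])
for w in(-.02,-.01,0,.01,.02): # predicted handle-top centre on +x wall: wall mid x=58, scoop x -8 -> +66
    X=[*(c+ex*.066+ey*w),.22];print(w,X,proj(f,X),proj(g,X))
to([*(c+ex*.066),.3],-23.3)
L=cv2.INTER_CUBIC
a=f['color'];b=g['color']
m=np.hstack([cv2.resize(a[140:240,230:363],(400,300),interpolation=L),cv2.resize(b[110:230,280:440],(400,300),interpolation=L)])
m2=np.hstack([cv2.resize(a[180:240,395:475],(400,300),interpolation=L),cv2.resize(b[305:395,285:405],(400,300),interpolation=L)])
cv2.imwrite('pics/m3.png',np.vstack([m,m2]))
E
python3 m2.py
```

```text
scoop top [ 0.5445 -0.3534  0.2176] 0.8
-0.02 [np.float64(0.5417065511173844), np.float64(-0.37097493079601745), 0.22] [[449.8735 191.8664]] [[361.9064 349.6107]]
-0.01 [np.float64(0.5456620061430141), np.float64(-0.36179046698258654), 0.22] [[447.1623 190.6836]] [[363.4144 344.7416]]
0 [np.float64(0.5496174611686437), np.float64(-0.3526060031691557), 0.22] [[444.4524 189.5017]] [[364.9003 339.9405]]
0.01 [np.float64(0.5535729161942734), np.float64(-0.34342153935572484), 0.22] [[441.7439 188.3205]] [[366.3643 335.206 ]]
0.02 [np.float64(0.5575283712199031), np.float64(-0.3342370755422939), 0.22] [[439.0367 187.1401]] [[367.807  330.5371]]
t 8.4 p [ 0.5504 -0.0752  0.3253] rpy [180.    -0.05 -23.8 ] w 0.06 F [-0.5  0.5  0.1] M [ 0.04 -0.04  0.01] gf 0.0
shift now-axes cm [11.13 25.41  2.54] after-yaw axes [10.91 25.51  2.53] rotvec deg [ 0.   -0.05 -0.5 ]
```

View pics/m3.png

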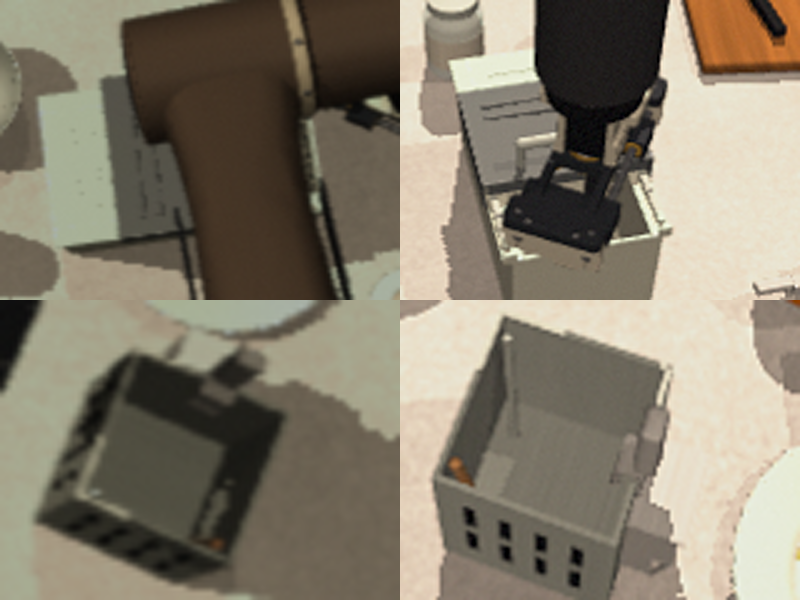

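The lid is open: its handle is now at mid-bin and the mouth is clear, though the arm partly hides it. The scoop hangs on the caddy, and the handle top (0.5445, −0.3534, 0.218) matches its given height. Next I'll move above the scoop.

Call:
{"api": "servo_tool", "payload": {"targets": [{"angular":[0,0,-0.5],"xyz":[1.52,3.66,0],"claw":6},{"angular":[0,0,0],"xyz":[1.52,3.66,0],"claw":6},{"angular":[0,0,0],"xyz":[1.52,3.66,0],"claw":6},{"angular":[0,0,0],"xyz":[1.52,3.66,0],"claw":6},{"angular":[0,0,0],"xyz":[1.52,3.66,0],"claw":6},{"angular":[0,0,0],"xyz":[1.52,3.66,0],"claw":6},{"angular":[0,0,0],"xyz":[1.52,3.66,0],"claw":6},{"angular":[0,0,0],"xyz":[0,0,1],"claw":6},{"angular":[0,0,0],"xyz":[0,0,0],"claw":6}]}}

```text
t: 9.3
eef_pos: [0.5494, -0.349, 0.3126]
ee_rot: [-3.141, 0.002, -0.4]
force: [-0.2, 0.4, -1.0]
width: 0.0598
gripper_force: 0.0
```

```bash
python3 - <<'E'
from h import *
f=grab('top','t2.png');g=grab('side','s2.png')
to([.547,-.353,.195],-23.3)
L=cv2.INTER_CUBIC
a=f['color'];b=g['color']
m=np.hstack([cv2.resize(a[150:230,240:347],(400,300),interpolation=L),cv2.resize(b[110:230,280:440],(400,300),interpolation=L)])
m2=np.hstack([cv2.resize(a[165:240,390:490],(400,300),interpolation=L),cv2.resize(b[290:380,300:420],(400,300),interpolation=L)])
cv2.imwrite('pics/m4.png',np.vstack([m,m2]))
E
```

```text
t 9.4 p [ 0.5501 -0.348   0.3143] rpy [ 1.800e+02  2.000e-02 -2.279e+01] w 0.0603 F [ 0.4  0.6 -0.2] M [-0.01 -0.01 -0.04] gf 0.0
shift now-axes cm [-0.09  0.58 11.93] after-yaw axes [-0.08  0.58 11.93] rotvec deg [0.   0.02 0.51]
```

View pics/m4.png

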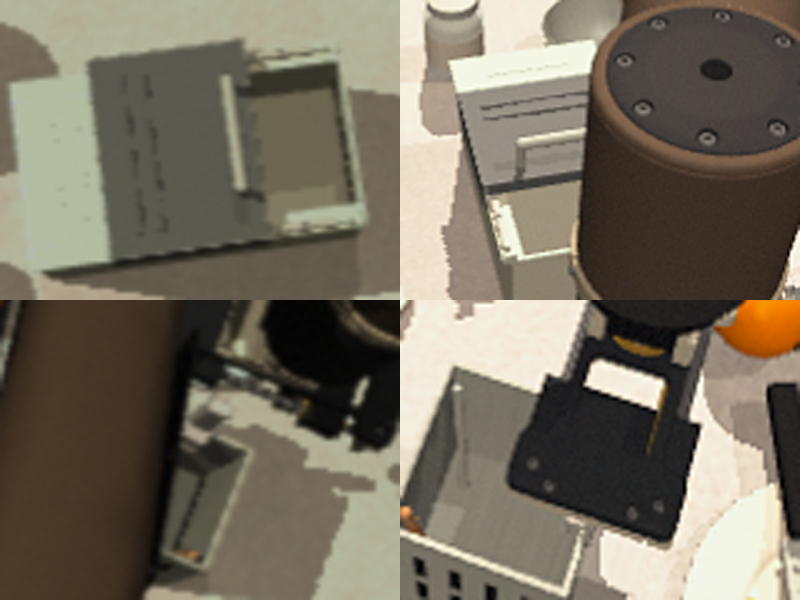

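Call:
{"api": "servo_tool", "payload": {"targets": [{"angular":[0,0,0.5],"xyz":[-0.1,0.5,1],"claw":6},{"angular":[0,0,0],"xyz":[0,0,3.5],"claw":6},{"angular":[0,0,0],"xyz":[0,0,3],"claw":6},{"angular":[0,0,0],"xyz":[0,0,2.5],"claw":6},{"angular":[0,0,0],"xyz":[0,0,1.5],"claw":6},{"angular":[0,0,0],"xyz":[0,0,0.4],"claw":6},{"angular":[0,0,0],"xyz":[0,0,0],"claw":6}]}}

```text
t: 10.1
eef_pos: [0.5472, -0.3523, 0.195]
ee_rot: [3.141, 0.0, -0.406]
force: [0.5, 0.1, 0.8]
width: 0.06
gripper_force: 0.0
```

```bash
python3 - <<'E'
from h import *
np.set_printoptions(precision=4,suppress=True)
f=grab('top');g=grab('side')
print(tri(f,[303.6,199.9],g,[328,167.2]))
c=np.array([335,50]),np.array([362,222])
U=[[240+a[0]*107/400,150+a[1]*80/300] for a in c];print(U,onz(f,U,.15))
to([.547,-.353,.195],-23.3)
E
```

```text
(array([0.5087, 0.1279, 0.2032]), np.float64(0.0007673835964482791))
[[np.float64(329.6125), np.float64(163.33333333333334)], [np.float64(336.835), np.float64(209.2)]] [[0.6536 0.0389 0.15  ]
 [0.4864 0.0114 0.15  ]]
t 10.2 p [ 0.5478 -0.3528  0.1963] rpy [179.99  -0.1  -23.29] w 0.0603 F [-0.3 -1.   0.3] M [-0.02 -0.01 -0.01] gf 0.0
shift now-axes cm [-0.06  0.05  0.13] after-yaw axes [-0.06  0.05  0.13] rotvec deg [ 0.01 -0.1   0.01]
```

I'll close along the scoop's x axis instead, because that centres the hook exactly in the grip. That needs a quarter turn around the handle.

Call:
{"api": "servo_tool", "payload": {"targets": [{"angular":[0,0,8],"xyz":[0,0,0],"claw":6},{"angular":[0,0,8.2],"xyz":[0,0,0],"claw":6},{"angular":[0,0,8.2],"xyz":[0,0,0],"claw":6},{"angular":[0,0,8.2],"xyz":[0,0,0],"claw":6},{"angular":[0,0,8.2],"xyz":[0,0,0],"claw":6},{"angular":[0,0,8.2],"xyz":[0,0,0],"claw":6},{"angular":[0,0,8.2],"xyz":[0,0,0],"claw":6},{"angular":[0,0,8.2],"xyz":[0,0,0],"claw":6},{"angular":[0,0,8.2],"xyz":[0,0,0],"claw":6},{"angular":[0,0,8.2],"xyz":[0,0,0],"claw":6},{"angular":[0,0,8.2],"xyz":[0,0,0],"claw":6},{"angular":[0,0,0],"xyz":[0,0,0],"claw":6}]}}

```text
t: 11.4
eef_pos: [0.5477, -0.353, 0.1965]
ee_rot: [-3.139, 0.0, -1.98]
force: [-0.4, 0.5, -0.2]
width: 0.0603
gripper_force: 0.0
```

```bash
python3 -c "
from h import *
to([.546,-.3530,.195],-113.3)"
```

```text
t 11.4 p [ 0.5477 -0.353   0.1965] rpy [-1.7987e+02  1.0000e-02 -1.1344e+02] w 0.0603 F [-0.4  0.5 -0.2] M [ 0.04 -0.09  0.02] gf 0.0
shift now-axes cm [0.07 0.15 0.15] after-yaw axes [0.07 0.15 0.15] rotvec deg [-0.13  0.01 -0.14]
```

Close gently first, then read the contact position.

Call:
{"api": "servo_tool", "payload": {"targets": [{"angular":[0,0,0],"xyz":[0,0.1,0.1],"claw":3},{"angular":[0,0,0],"xyz":[0,0,0],"claw":2.2},{"angular":[0,0,0],"xyz":[0,0,0],"claw":1},{"angular":[0,0,0],"xyz":[0,0,0],"claw":1},{"angular":[0,0,0],"xyz":[0,0,0],"claw":1},{"angular":[0,0,0],"xyz":[0,0,0],"claw":1},{"angular":[0,0,0],"xyz":[0,0,0],"claw":1},{"angular":[0,0,0],"xyz":[0,0,0],"claw":1},{"angular":[0,0,0],"xyz":[0,0,0],"claw":1}], "force": 5}}

```text
t: 12.3
eef_pos: [0.546, -0.3524, 0.194]
ee_rot: [3.141, -0.0, -1.978]
force: [-0.9, 0.4, 0.4]
width: 0.014
gripper_force: 5.0
```

Call:
{"api": "servo_tool", "payload": {"targets": [{"angular":[0,0,0],"xyz":[0,0,0],"claw":0.5},{"angular":[0,0,0],"xyz":[0,0,0],"claw":0.5},{"angular":[0,0,0],"xyz":[0,0,0],"claw":0.5}], "force": 40}}

```text
t: 12.6
eef_pos: [0.5461, -0.3524, 0.194]
ee_rot: [3.141, -0.0, -1.978]
force: [-0.6, -0.2, 1.4]
width: 0.0137
gripper_force: 40.0
```

Call:
{"api": "servo_tool", "payload": {"targets": [{"angular":[0,0,0],"xyz":[0,0,-0.4],"claw":0.5},{"angular":[0,0,0],"xyz":[0,0,-0.8],"claw":0.5},{"angular":[0,0,0],"xyz":[0,0,-1.2],"claw":0.5},{"angular":[0,0,0],"xyz":[0,0,-1.6],"claw":0.5}]}}

```text
t: 13.0
eef_pos: [0.5462, -0.3524, 0.2348]
ee_rot: [3.141, -0.0, -1.978]
force: [0.5, -1.1, -0.6]
width: 0.0138
gripper_force: 40.0
```

Call:
{"api": "servo_tool", "payload": {"targets": [{"angular":[0,0,0],"xyz":[0,0,-2],"claw":0.5},{"angular":[0,0,0],"xyz":[0,0,-2.5],"claw":0.5},{"angular":[0,0,0],"xyz":[0,0,-2.5],"claw":0.5},{"angular":[0,0,0],"xyz":[0,0,-2.5],"claw":0.5},{"angular":[0,0,0],"xyz":[0,0,-1.5],"claw":0.5},{"angular":[0,0,4.6],"xyz":[0,0,0],"claw":0.5},{"angular":[0,0,6],"xyz":[0,0,0],"claw":0.5},{"angular":[0,0,6],"xyz":[0,0,0],"claw":0.5},{"angular":[0,0,6],"xyz":[0,0,0],"claw":0.5},{"angular":[0,0,6],"xyz":[0,0,0],"claw":0.5},{"angular":[0,0,6],"xyz":[0,0,0],"claw":0.5},{"angular":[0,0,6],"xyz":[0,0,0],"claw":0.5},{"angular":[0,0,6],"xyz":[0,0,0],"claw":0.5},{"angular":[0,0,6],"xyz":[0,0,0],"claw":0.5},{"angular":[0,0,6],"xyz":[0,0,0],"claw":0.5},{"angular":[0,0,0],"xyz":[0,0,0],"claw":0.5}]}}

```text
t: 14.6
eef_pos: [0.5463, -0.3525, 0.3452]
ee_rot: [-3.141, 0.001, -3.002]
force: [-0.8, -0.2, -2.0]
width: 0.0138
gripper_force: 40.0
```

Call:
{"api": "servo_tool", "payload": {"targets": [{"angular":[0,0,0],"xyz":[-0.4,1.8,0],"claw":0.5},{"angular":[0,0,0],"xyz":[-0.6,2.7,0],"claw":0.5},{"angular":[0,0,0],"xyz":[-0.8,3.6,0],"claw":0.5},{"angular":[0,0,0],"xyz":[-0.8,3.6,0],"claw":0.5},{"angular":[0,0,0],"xyz":[-0.8,3.6,0],"claw":0.5},{"angular":[0,0,0],"xyz":[-0.8,3.6,0],"claw":0.5},{"angular":[0,0,0],"xyz":[-0.8,3.6,0],"claw":0.5},{"angular":[0,0,0],"xyz":[-0.8,3.6,0],"claw":0.5},{"angular":[0,0,0],"xyz":[-0.8,3.6,0],"claw":0.5},{"angular":[0,0,0],"xyz":[-0.8,3.6,0],"claw":0.5},{"angular":[0,0,0],"xyz":[-0.4,1.8,0],"claw":0.5},{"angular":[0,0,0],"xyz":[0,0.9,0],"claw":0.5},{"angular":[0,0,0],"xyz":[0,0,0],"claw":0.5}]}}

```text
t: 15.9
eef_pos: [0.5726, 0.0161, 0.3445]
ee_rot: [3.141, 0.001, -2.997]
force: [0.4, -0.5, -1.4]
width: 0.0134
gripper_force: 40.0
```

```bash
python3 - <<'E'
from h import *
np.set_printoptions(precision=4,suppress=True)
f=grab('top','t3.png');g=grab('side','s3.png')
to([.5765,.0174,.194],-171.9)
L=cv2.INTER_CUBIC
a=f['color'];b=g['color']
cv2.imwrite('pics/m5.png',np.hstack([cv2.resize(a[140:240,260:360],(400,400),interpolation=L),cv2.resize(b[130:270,280:420],(400,400),interpolation=L)]))
E
```

```text
t 16.0 p [0.5727 0.0146 0.3444] rpy [-179.99    0.02 -171.86] w 0.0138 F [ 0.8  0.  -1.3] M [-0.02 -0.16  0.02] gf 40.0
shift now-axes cm [-0.41  0.22 15.04] after-yaw axes [-0.41  0.22 15.04] rotvec deg [-0.01  0.02  0.04]
```

View pics/m5.png

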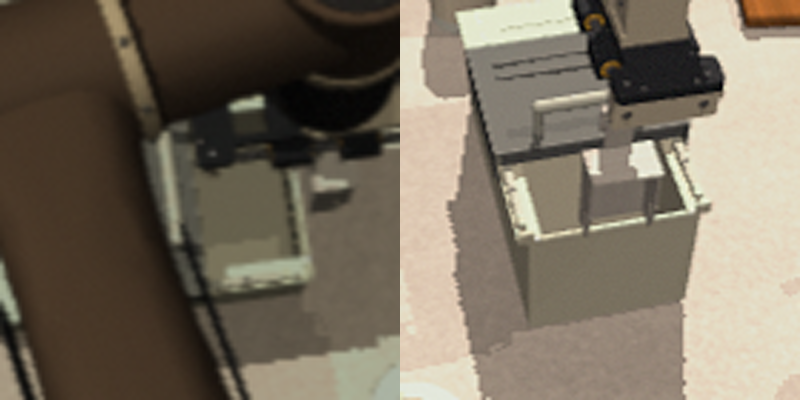

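The scoop is held upright, with its bowl facing out over the bin front. The side view's lip edge runs from (326.5,213) to (382.2,204.2). I'll descend to just above the lip and check it against that edge.

Call:
{"api": "servo_tool", "payload": {"targets": [{"angular":[0,0,0],"xyz":[-0.2,0.1,1.5],"claw":0.5},{"angular":[0,0,0],"xyz":[-0.2,0.1,2.5],"claw":0.5},{"angular":[0,0,0],"xyz":[0,0,2.5],"claw":0.5},{"angular":[0,0,0],"xyz":[0,0,2],"claw":0.5},{"angular":[0,0,0],"xyz":[0,0,1],"claw":0.5},{"angular":[0,0,0],"xyz":[0,0,0],"claw":0.5}]}}

```text
t: 16.6
eef_pos: [0.576, 0.0164, 0.2479]
ee_rot: [-3.141, -0.002, -3.002]
force: [-0.7, 0.2, -1.5]
width: 0.0138
gripper_force: 40.0
```

```bash
python3 - <<'E'
from h import *
np.set_printoptions(precision=4,suppress=True)
f=grab('top','t4.png');g=grab('side','s4.png')
to([.5765,.0174,.194],-171.9)
P=onz(g,[[326.5,213],[382.2,204.2]],.15);print(P)
d=P[1]-P[0];s=(.5765-P[0,0])/d[0];print('lip y at x=.5765',P[0,1]+s*d[1])
L=cv2.INTER_CUBIC
cv2.imwrite('pics/m6.png',np.hstack([cv2.resize(f['color'][160:220,300:360],(400,400),interpolation=L),cv2.resize(g['color'][150:250,310:410],(400,400),interpolation=L)]))
E
```

```text
t 16.7 p [0.5771 0.017  0.25  ] rpy [-179.98    0.06 -171.95] w 0.014 F [ 0.2  0.2 -0.7] M [ 0.06 -0.12  0.  ] gf 40.0
shift now-axes cm [0.06 0.05 5.6 ] after-yaw axes [0.06 0.05 5.6 ] rotvec deg [-0.02  0.06 -0.05]
[[0.4983 0.0142 0.15  ]
 [0.648  0.0352 0.15  ]]
lip y at x=.5765 0.02515761260589286
```

View pics/m6.png

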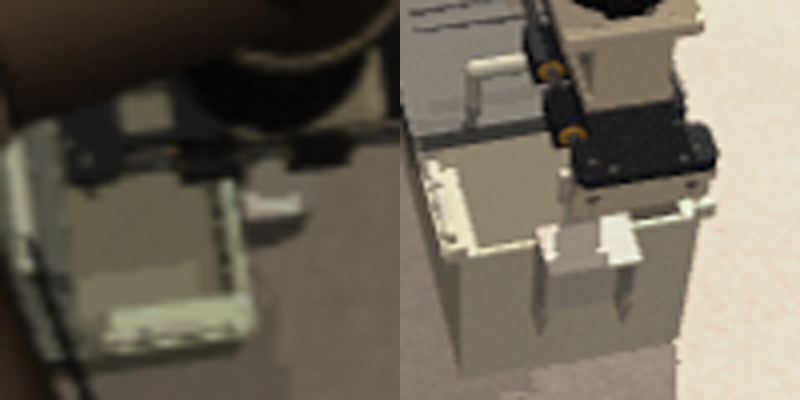

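Everything agrees: the lip is at y≈0.0252, and the bowl is outside with the hook above the lip. I'll lower slowly.

Call:
{"api": "servo_tool", "payload": {"targets": [{"angular":[0,0,0],"xyz":[0,0,0.8],"claw":0.5},{"angular":[0,0,0],"xyz":[0,0,0.8],"claw":0.5},{"angular":[0,0,0],"xyz":[0,0,0.7],"claw":0.5},{"angular":[0,0,0],"xyz":[0,0,0.5],"claw":0.5},{"angular":[0,0,0],"xyz":[0,0,0.5],"claw":0.5}]}}

```text
t: 17.2
eef_pos: [0.5765, 0.0175, 0.2155]
ee_rot: [-3.141, -0.0, -3.001]
force: [-0.4, -0.1, -0.8]
width: 0.014
gripper_force: 40.0
```

Call:
{"api": "servo_tool", "payload": {"targets": [{"angular":[0,0,0],"xyz":[0,0,0.5],"claw":0.5},{"angular":[0,0,0],"xyz":[0,0,0.5],"claw":0.5},{"angular":[0,0,0],"xyz":[0,0,0.4],"claw":0.5},{"angular":[0,0,0],"xyz":[0,0,0.3],"claw":0.5}]}}

```text
t: 17.6
eef_pos: [0.5765, 0.0175, 0.1987]
ee_rot: [-3.142, -0.0, -3.001]
force: [0.3, -0.7, -1.9]
width: 0.0139
gripper_force: 40.0
```

Call:
{"api": "servo_tool", "payload": {"targets": [{"angular":[0,0,0],"xyz":[0,0,0.2],"claw":0.5},{"angular":[0,0,0],"xyz":[0,0,0.2],"claw":0.5},{"angular":[0,0,0],"xyz":[0,0,0.1],"claw":0.5},{"angular":[0,0,0],"xyz":[0,0,0],"claw":0.5}]}}

```text
t: 18.0
eef_pos: [0.5766, 0.0175, 0.1941]
ee_rot: [-3.142, 0.0, -3.001]
force: [-1.1, -0.2, -2.1]
width: 0.0142
gripper_force: 40.0
```

Call:
{"api": "servo_tool", "payload": {"targets": [{"angular":[0,0,0],"xyz":[0,0,0.1],"claw":0.5},{"angular":[0,0,0],"xyz":[0,0,0],"claw":0.5}]}}

```text
t: 18.2
eef_pos: [0.5768, 0.0175, 0.194]
ee_rot: [-3.142, 0.001, -3.0]
force: [-2.7, -0.2, 5.3]
width: 0.0139
gripper_force: 40.0
```

Call:
{"api": "servo_tool", "payload": {"targets": [{"angular":[0,0,0],"xyz":[0,0,0.1],"claw":0.5},{"angular":[0,0,0],"xyz":[0,0,0],"claw":0.5}]}}

```text
t: 18.4
eef_pos: [0.5768, 0.0175, 0.1939]
ee_rot: [-3.141, 0.001, -3.0]
force: [-4.5, 0.7, 11.6]
width: 0.0137
gripper_force: 40.0
```

Seated at exactly the expected height. I'll ease off and open gently.

Call:
{"api": "servo_tool", "payload": {"targets": [{"angular":[0,0,0],"xyz":[0,0,-0.15],"claw":0.5},{"angular":[0,0,0],"xyz":[0,0,0],"claw":1.6},{"angular":[0,0,0],"xyz":[0,0,0],"claw":1.8},{"angular":[0,0,0],"xyz":[0,0,0],"claw":2.2},{"angular":[0,0,0],"xyz":[0,0,0],"claw":3},{"angular":[0,0,0],"xyz":[0,0,0],"claw":4},{"angular":[0,0,0],"xyz":[0,0,0],"claw":5},{"angular":[0,0,0],"xyz":[0,0,0],"claw":5},{"angular":[0,0,0],"xyz":[0,0,0],"claw":5}], "force": 5}}

```text
t: 19.3
eef_pos: [0.5766, 0.0175, 0.1935]
ee_rot: [-3.142, -0.0, -3.001]
force: [0.2, 0.5, 0.4]
width: 0.0494
gripper_force: 0.0
```

Call:
{"api": "servo_tool", "payload": {"targets": [{"angular":[0,0,0],"xyz":[0,0,-1],"claw":5},{"angular":[0,0,0],"xyz":[0,0,-2],"claw":5},{"angular":[0,0,0],"xyz":[0,0,-3],"claw":5},{"angular":[0,0,0],"xyz":[0,0,-4],"claw":5},{"angular":[0,0,0],"xyz":[0,0,-4],"claw":5},{"angular":[0,0,0],"xyz":[4,0,0],"claw":5},{"angular":[0,0,0],"xyz":[4,3,0],"claw":5},{"angular":[0,0,0],"xyz":[1,4.5,0],"claw":5},{"angular":[0,0,0],"xyz":[0,4.5,0],"claw":5},{"angular":[0,0,0],"xyz":[0,4.5,0],"claw":5},{"angular":[0,0,0],"xyz":[0,4.5,0],"claw":5},{"angular":[0,0,0],"xyz":[0,0,0],"claw":5}]}}

```text
t: 20.5
eef_pos: [0.4574, 0.2168, 0.3342]
ee_rot: [3.141, 0.001, -2.997]
force: [0.5, -0.8, -0.7]
width: 0.0496
gripper_force: 0.0
```

```bash
python3 - <<'E'
from h import *
f=grab('top','t5.png');g=grab('side','s5.png')
L=cv2.INTER_CUBIC
m=np.hstack([cv2.resize(f['color'][150:230,240:347],(400,300),interpolation=L),cv2.resize(g['color'][110:245,280:460],(400,300),interpolation=L)])
m2=np.hstack([cv2.resize(f['color'],(400,250)),cv2.resize(g['color'],(400,250))])
cv2.imwrite('pics/m7.png',np.vstack([m,m2]))
E
```

```text
(no output)
```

View pics/m7.png

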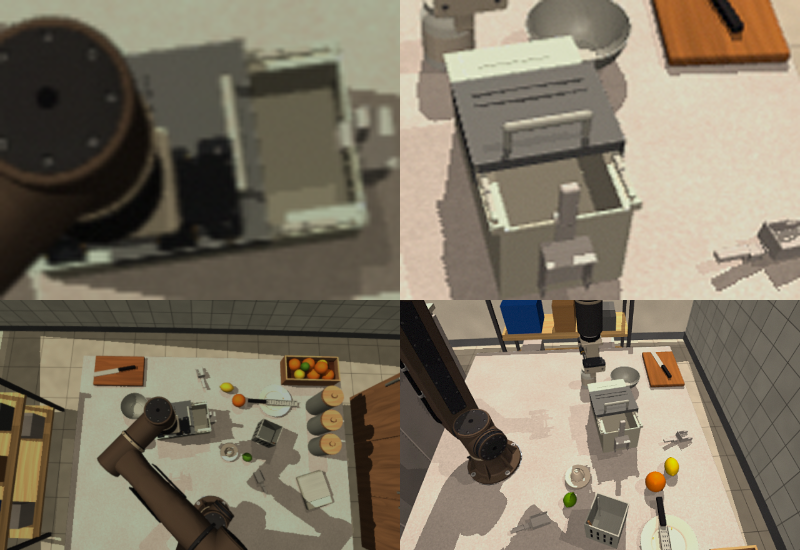

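The scoop hangs on the front lip with its bowl outside, the lid is open, and the bystanders are where they were. I'll check the height of the bar's other end, then hand in.

```bash
python3 - <<'E'
from h import *
f=grab('top');g=grab('side')
a=tri(f,[301,171.3],g,[364.6,163.1]);b=tri(f,[303.6,199.9],g,[328.6,168.9]);print(a,b)
if (a[0][2]+b[0][2])/2<.2075: print(order.job_done())
E
```

```text
(array([0.60924774, 0.1392185 , 0.20167452]), np.float64(0.0003845241739101812)) (array([0.51015623, 0.12817657, 0.19611082]), np.float64(0.0012031398437694848))
the job is handed in; nothing more can be done
None
```

The job is handed in at about 20.6 s of the 72 s allowed: the lid is seated flat in its hold-open notch, the largest scoop hangs by its hook on the bin's front lip with its bowl outside, and the last pictures show the other things where they were.

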